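Press the inlay berries flush along the vine

ROBOT

A 6-joint arm with a two-finger parallel gripper is mounted at the origin on the work surface. World frame = base frame: x ahead of the robot, y to its left, z up, the work surface at z = 0. Lengths are in mm, angles in rad, forces in N, time in s.
With the tool pointing down it reaches from about 275 to 825 mm from the base axis. Payload 4.9 kg.
Tool frame: the origin (TCP) lies between the finger pads, 19 mm behind the fingertips; this is the grasp point; z points along the fingers, y is the line along which they close (so a half turn about z gives the same grasp; the last joint's range is limited). The gripper opens to 85 mm and grips with 20 to 120 N. Pads are 22 mm wide; open, the fingers measure 114 mm over their backs; the gripper's body (76 mm by 85 mm) begins 54 mm behind the grasp point. The pads swing forward as they close: fully open they stand 13 mm farther back than shut.
Start: joints at [-1.246, 0.326, -0.193, 1.052, 0, 1.437], TCP at [243.594, -493.134, 249.981] pointing down, gripper open.
Joint ranges: [-2.65, 2.65], [-0.97, 1.79], [-1.3, 1.35], [-1.93, 2.1], [-1.47, 1.37], [-3.14, 3.14]. Speed limits (rad/s): [2.57, 2.57, 3.14, 3.14, 3.14, 3.14].

INTERFACE

Orientations are given as [roll, pitch, yaw] about the fixed x, y, z axes, in that order (R = Rz(yaw) Ry(pitch) Rx(roll)).
In Python, from bench import env gives the robot as it stands. Calls block until the motion is done:
- env.move_ptp(position, orientation): joint-space move of the TCP to a pose.
- env.movel(position, orientation=None, v=150): straight line of the TCP; orientation=None keeps the orientation; v is the mean speed in mm/s.
- env.movej(angles): joint-space move.
- env.command_gripper(opening, squeeze=None): finger opening in mm; squeeze is the grip in N (None keeps the last); returns when the fingers have stopped.
- env.pause(seconds).
- env.ik(position, orientation): joint angles nearest the present ones, or None.
- env.capture(name): name is "scene" or "top" or "wrist"; returns a dict with "color" (400x640x3 uint8, blue, green, red), "z_map" (400x640 float32, mm along the optical axis (not along the pixel's ray), 0 where there is no reading), "vfov" (degrees; the focal length in pixels is half the picture's height over the tangent of half this angle, whatever the lens; pixels are square), "cx", "cy" (the principal point, pixels), "D" ([k1, k2, p1, p2, k3] as OpenCV has them; the pictures are not rectified), "world_to_cam" (4x4, takes a point from world to camera coordinates). Camera axes: x right, y down, z forward; pixel columns grow to the right and rows downward; lengths in mm; the calibration is good to about 2 mm. A picture is of the moment at which its call begins.
A pose or a line that the arm cannot do raises env.Unreachable and nothing moves.
- env.close_job(): hands the job in; it is judged then, once.
Readings, each from a call of its own:
- env.get_clock(): time.
- env.get_joint_positions(): joint angles.
- env.get_joint_velocities(): joint speeds.
- env.get_effort(): joint torques, N m.
- env.get_tool_pos(): TCP position.
- env.get_tcp_rot(): TCP orientation.
- env.get_ft_force(): force on the tool from outside, world axes, zero at the start.
- env.get_ft_torque(): the same for the moment, N m.
- env.get_width(): finger opening in mm.
- env.get_grip_force(): force on a finger pad.
Only numpy, scipy, OpenCV 4.12 (cv2) and the standard library are available. Lean on these libraries where they do the work, as an engineer would, in place of code of your own. Each camera call takes 0.05 s, during which the arm holds its last target. There are 200 camera calls.

TASK

The four round light-wood berries of the inlaid vine still stand proud of the dark panel. With the fingertips, follow the vine from the end by the brass weight to the end by the dark iron weight, pressing each berry in turn gently down until it is flush with the panel; between berries keep the fingertips over the vine and low, within about 5 cm of the panel. Do not shift or lift anything: the panel, both weights, the glue jar and the glue brush stay where they are; then move clear.

Things in the scene. Friction and masses are not known exactly. Their poses are not given: they have to be found in the camera images.
- board: Loose dark-wood marquetry panel lying flat on the bench, 200 (its x) by 380 (its y) by 24 mm thick, 1.3 to 2.1 kg; it bears up to 40 N from the fingers. Origin at the centre of its underside; z up. The row of berries runs along its y; a thin light vine line joins them in a shallow arc (bulging to its -x) and runs about 40 mm past each end berry.
- seat1 (a point): Centre of berry 1's socket, level with the panel's top face (24 mm above the bench), fixed to the panel, at (22, -81) mm in the panel's x, y. The berry is a round light-wood plug of 18 mm diameter whose flat top starts 5 to 6.6 mm above this point and, pressed home, is flush (0.6 mm above it). Neighbouring berries are about 60 mm apart.
- seat2 (a point): Centre of berry 2's socket, level with the panel's top face (24 mm above the bench), fixed to the panel, at (-12, -29) mm in the panel's x, y. The berry is a round light-wood plug of 18 mm diameter whose flat top starts 5 to 6.6 mm above this point and, pressed home, is flush (0.6 mm above it). Neighbouring berries are about 60 mm apart.
- seat3 (a point): Centre of berry 3's socket, level with the panel's top face (24 mm above the bench), fixed to the panel, at (-12, 29) mm in the panel's x, y. The berry is a round light-wood plug of 18 mm diameter whose flat top starts 5 to 6.6 mm above this point and, pressed home, is flush (0.6 mm above it). Neighbouring berries are about 60 mm apart.
- seat4 (a point): Centre of berry 4's socket, level with the panel's top face (24 mm above the bench), fixed to the panel, at (22, 81) mm in the panel's x, y. The berry is a round light-wood plug of 18 mm diameter whose flat top starts 5 to 6.6 mm above this point and, pressed home, is flush (0.6 mm above it). Neighbouring berries are about 60 mm apart.
- berry1 (a joint): How far berry 1 has been pressed in, m: 0 = 6.6 mm proud, 0.006 = flush and against its stop. Starts at 0 to 0.0015. A tight sliding fit: it takes about 3 N to move and stays where it is left.
- berry2 (a joint): How far berry 2 has been pressed in, m: 0 = 6.6 mm proud, 0.006 = flush and against its stop. Starts at 0 to 0.0015. A tight sliding fit: it takes about 3 N to move and stays where it is left.
- berry3 (a joint): How far berry 3 has been pressed in, m: 0 = 6.6 mm proud, 0.006 = flush and against its stop. Starts at 0 to 0.0015. A tight sliding fit: it takes about 3 N to move and stays where it is left.
- berry4 (a joint): How far berry 4 has been pressed in, m: 0 = 6.6 mm proud, 0.006 = flush and against its stop. Starts at 0 to 0.0015. A tight sliding fit: it takes about 3 N to move and stays where it is left.
- brass_weight: Loose yellow brass weight standing on the panel near one of its two ends, about 150 mm from the panel's middle along y; it marks the end where the work starts. 40 mm diameter, 42 mm tall, narrowed to a knob at the top, 0.3 kg. Origin at the centre of its underside.
- iron_weight: The same weight in dark iron, at the other end of the panel. Origin at the centre of its underside.
- glue_jar: Loose glue jar with a yellow cap, 56 mm diameter, 55 mm tall, on the bench beyond the panel. Origin at the centre of its underside.
- brush: Small glue brush, about 200 mm long, lying on the bench between the panel and the robot. Origin under its middle, its x along the handle towards the bristles.
Things that resemble listed ones, but are neither listed nor needed, are in the scene too. What is meant by the iron_weight is not red or turquoise, and is the smaller of those in its own colour.

How it is judged:
By the outcome, as a careful person would: the job done as asked, in the order asked, and still so for the second after the job is handed in, with the robot touching nothing.
It also fails if it takes over 48 s, if anything falls off the work surface, if the arm or the gripper's body presses on something with over 40 N, if the wrist force passes 120 N, or if a joint passes its speed limit or range.

## Working session

There is one attempt and no reset: what is moved stays moved. The work goes in short steps, each a Python script; the robot and the scene stay as the last script left them, time stands still between calls to the robot, and variables do not carry over. Pictures are saved under pics/ and viewed, at most 10 in all, crops included, and the job is handed in when it is done.

```bash
mkdir -p pics
cat > h.py <<'E'
from bench import env
import numpy as np, cv2
def cap(n):
    c=env.capture(n); c['f']=200/np.tan(np.radians(c['vfov'])/2)
    c['K']=np.array([[c['f'],0,c['cx']],[0,c['f'],c['cy']],[0,0,1]]); c['D']=np.array(c['D'],float); c['T']=np.array(c['world_to_cam']); return c
def onplane(c,uv,z):
    uv=np.array(uv,float).reshape(-1,1,2)
    p=cv2.undistortPoints(uv,c['K'],c['D']).reshape(-1,2)
    R,t=c['T'][:3,:3],c['T'][:3,3]; o=-R.T@t
    d=np.c_[p,np.ones(len(p))]@R
    return o+d*((z-o[2])/d[:,2])[:,None]
def proj(c,P):
    P=np.array(P,float).reshape(-1,3); R,t=c['T'][:3,:3],c['T'][:3,3]
    return cv2.projectPoints(P,cv2.Rodrigues(R)[0],t,c['K'],c['D'])[0].reshape(-1,2)
E
python3 - <<'E'
from h import *
import pickle
for n in ("top","scene"):
    c=cap(n); cv2.imwrite(f"pics/{n}0.png",c['color']); pickle.dump(c,open(n+".pkl","wb"))
print(env.get_clock(),env.get_tcp_rot(),env.get_ft_force())
E
```

```text
0.1 [-3.14006750e+00 -2.16565651e-04  4.58791839e-01] [ 0.56572854  0.59536963 -0.65802857]
```

View pics/top0.png

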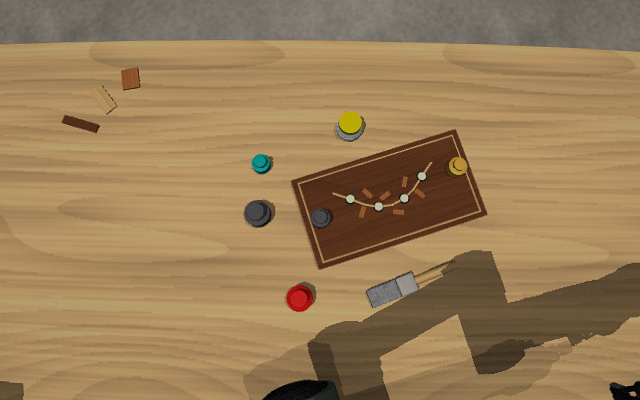

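View pics/scene0.png

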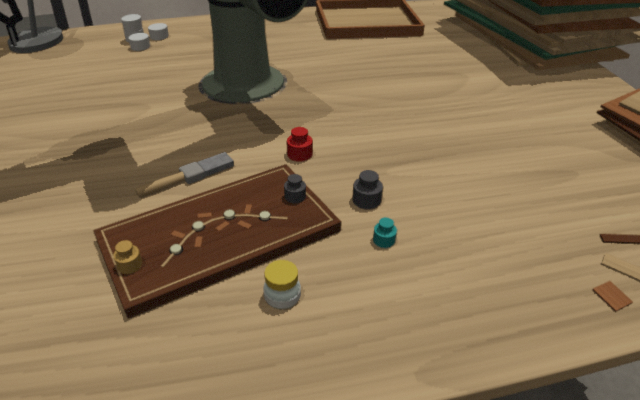

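Top view: dark weights are at (320,217), small and on the panel, and at (257,213), larger and on the bench. The small one on the panel is the iron_weight. Red (299,298) and turquoise (261,163) are decoys. Brass is at (458,166) and the berries at about (422,176), (404,198), (378,207), (350,199), so the start is at the right end. I'll confirm this in a crop.

Run:
```python
from h import *
import pickle
c=pickle.load(open("top.pkl","rb"))
im=c['color'][125:275,240:495]
cv2.imwrite("pics/crop1.png",cv2.resize(im,None,fx=3,fy=3,interpolation=cv2.INTER_CUBIC))
# bright berry blobs
b=c['color'].astype(int); m=((b.min(2)>150)).astype(np.uint8); m[:160]=0;m[215:]=0;m[:,:340]=0;m[:,430:]=0
n,l,s,ce=cv2.connectedComponentsWithStats(m)
for i in range(1,n):
    if s[i,4]>15: print(s[i],ce[i],onplane(c,ce[i],29.5))
corners=[(456,130),(486,214),(320,268),(292,181)]
print(onplane(c,corners,24)); print('w',onplane(c,[(458,165),(320,217)],66), c['f'])
print(c['z_map'][198,404],-c['T'][:3,:3].T@c['T'][:3,3])
```

```text
[418 173   7   7  41] [421.36585366 175.75609756] [[ 622.02863338 -175.71909902   29.5       ]]
[347 195   7   8  41] [349.82926829 198.31707317] [[570.36150796 -22.52542847  29.5       ]]
[401 195   7   7  42] [404.07142857 197.80952381] [[ 573.42328284 -137.96104896   29.5       ]]
[375 203   7   7  43] [378.11627907 205.88372093] [[555.12981536 -82.63229155  29.5       ]]
[[ 727.59120477 -255.57368132   24.        ]
 [ 542.23111619 -315.18025656   24.        ]
 [ 422.48849694   38.19087983   24.        ]
 [ 606.91179102  101.77418601   24.        ]]
w [[ 638.49329841 -245.70715597   66.        ]
 [ 524.70154492   39.77467808   66.        ]] 491.4538156757852
1044.1499 [ 399.48056135   30.91538903 1059.78439844]
```

View pics/crop1.png

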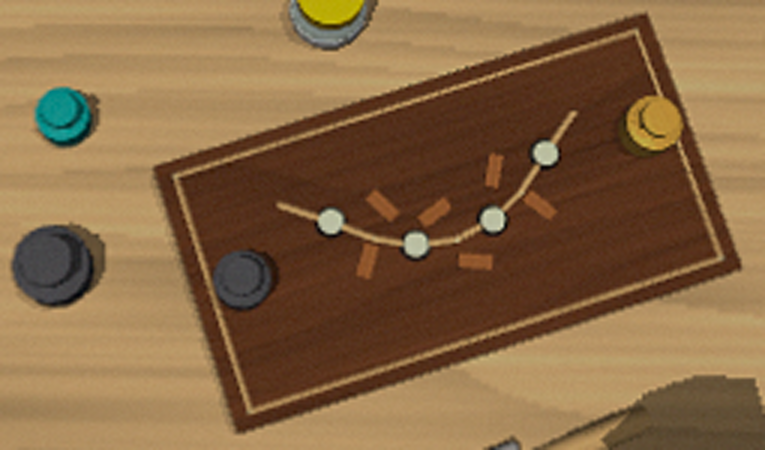

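The crop confirms it: the small iron weight at crop (243,279) on the panel marks the left end, and brass (655,125) the right. Next I fit the panel pose, close the fingers and look from above with the wrist camera.

```bash
cat >> h.py <<'E'
SEAT=np.array([[22,-81],[-12,-29],[-12,29],[22,81.]])
def fit(W):
    W=np.array(W)[:,:2]; a=SEAT-SEAT.mean(0); b=W-W.mean(0)
    th=np.arctan2((a[:,0]*b[:,1]-a[:,1]*b[:,0]).sum(),(a*b).sum())
    R=np.array([[np.cos(th),-np.sin(th)],[np.sin(th),np.cos(th)]])
    t=W.mean(0)-R@SEAT.mean(0); return th,R,t,W-(SEAT@R.T+t)
E
python3 - <<'E'
from h import *
import pickle
c=pickle.load(open("top.pkl","rb"))
th,R,t,res=fit(onplane(c,[(421.4,175.8),(404.1,197.8),(378.1,205.9),(349.8,198.3)],29.5))
print(th,t,res)
e=onplane(c,[(240+575/3,125+112/3),(240+278/3,125+205/3)],24)[:,:2]; print('vine ends panel',(e-t)@R)
env.command_gripper(0)
env.move_ptp([t[0],t[1],200],[np.pi,0,th])
print(env.get_clock(),env.get_tool_pos(),env.get_tcp_rot(),env.get_joint_positions(),env.get_ft_force())
w=cap("wrist"); pickle.dump(w,open("wrist.pkl","wb")); cv2.imwrite("pics/wrist1.png",w['color'])
P=np.c_[SEAT@R.T+t,np.full(4,29.5)]; print(proj(w,P))
E
```

```text
0.3247092293207434 [ 575.47882179 -106.31368631] [[-0.23712675  0.2710323 ]
 [ 0.08700209 -0.39559977]
 [ 0.24041014  0.05979952]
 [-0.09028548  0.06476796]]
vine ends panel [[  44.00046665 -113.48806391]
 [  44.04103664  112.10192221]]
2.725 [ 575.36943841 -107.29984048  200.11365082] [3.14119771e+00 1.26826467e-06 3.23348393e-01] [-3.10297818e-01  4.26785799e-01 -1.74481745e-01  9.69295962e-01
 -3.19028756e-04  2.50794640e+00] [-0.70537233 -0.58465098  0.26396825]
[[406.99064606 163.16417142]
 [351.86494554 197.55664407]
 [293.04142431 197.70504768]
 [237.66377325 163.59664887]]
```

View pics/wrist1.png

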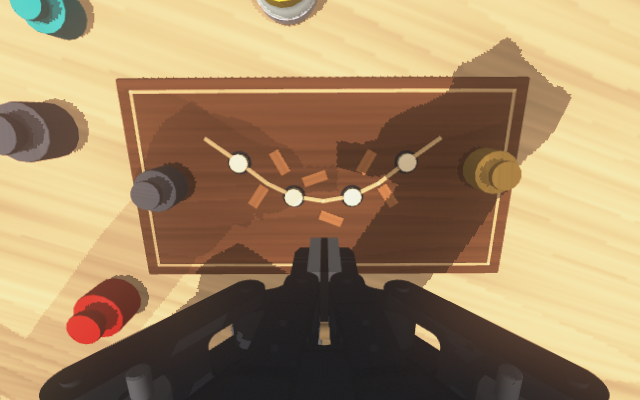

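Berries are at (406,162), (352,197), (293,197), (238,163), within about 1 px of prediction, so the pose is good. Now I approach the vine's brass end and press berry 1 with force feedback.

```bash
cat >> h.py <<'E'
TH=0.3247; T0=np.array([575.48,-106.31]); RR=np.array([[np.cos(TH),-np.sin(TH)],[np.sin(TH),np.cos(TH)]])
O=[np.pi,0,TH]; HOV=58.
def wp(p,z): return [*(RR@np.array(p,float)+T0),z]
def press(i,limit=12,z0=50.5,step=0.6):
    env.pause(0.15); f0=env.get_ft_force()[2]; log=[]
    env.movel(wp(SEAT[i],z0),O,v=40); z=z0
    while z>41.5:
        z-=step; env.movel(wp(SEAT[i],z),O,v=20)
        f=env.get_ft_force()[2]-f0; log.append((round(z,1),round(env.get_tool_pos()[2],2),round(f,1)))
        if f>limit: break
    print(i+1,log); env.movel(wp(SEAT[i],HOV),O,v=60); print(env.get_clock())
E
python3 - <<'E'
from h import *
env.move_ptp(wp((40,-108),90),O)
env.movel(wp((40,-108),HOV),O,v=100)
env.movel(wp(SEAT[0],HOV),O,v=80)
print(env.get_clock(),env.get_tool_pos(),wp(SEAT[0],HOV),env.get_ft_force())
press(0)
E
```

```text
4.4833 [ 622.83064507 -176.35850617   58.70672639] [np.float64(622.1714050591369), np.float64(-176.05892611075535), 58.0] [ 0.49337924  0.22318288 -0.22933022]
1 [(49.9, np.float64(49.94), np.float64(0.1)), (49.3, np.float64(49.35), np.float64(-0.7)), (48.7, np.float64(48.67), np.float64(0.4)), (48.1, np.float64(48.08), np.float64(0.6)), (47.5, np.float64(47.68), np.float64(2.3)), (46.9, np.float64(47.04), np.float64(2.9)), (46.3, np.float64(46.3), np.float64(2.3)), (45.7, np.float64(45.62), np.float64(1.9)), (45.1, np.float64(45.01), np.float64(2.4)), (44.5, np.float64(44.44), np.float64(1.3)), (43.9, np.float64(43.87), np.float64(1.9)), (43.3, np.float64(43.35), np.float64(3.2)), (42.7, np.float64(43.33), np.float64(6.6)), (42.1, np.float64(43.3), np.float64(10.1)), (41.5, np.float64(43.24), np.float64(14.1))]
9.15
```

Berry 1 moved at about 2–3 N and then hit a hard stop at the flush height. I continue along the arc with the rest.

Run:
```python
from h import *
C=np.array([89.,0])
def follow(a,b):
    m=(np.array(a)+b)/2-C; m=C+m/np.linalg.norm(m)*105.3
    env.movel(wp(m,HOV),O,v=70); env.movel(wp(b,HOV),O,v=70)
for i in (1,2,3):
    follow(SEAT[i-1],SEAT[i]); press(i)
env.movel(wp((42,110),HOV),O,v=70)
env.movel(wp((42,110),150),O,v=150)
env.move_ptp(wp((0,0),200),O)
w=cap("wrist"); cv2.imwrite("pics/wrist2.png",w['color']); c=cap("top"); d=cv2.imread("pics/top0.png")
print(proj(w,np.c_[SEAT@RR.T+T0,np.full(4,24.6)]),env.get_clock())
```

```text
2 [(49.9, np.float64(49.95), np.float64(0.0)), (49.3, np.float64(49.35), np.float64(-0.1)), (48.7, np.float64(48.72), np.float64(0.4)), (48.1, np.float64(48.24), np.float64(2.5)), (47.5, np.float64(47.59), np.float64(4.0)), (46.9, np.float64(46.88), np.float64(2.9)), (46.3, np.float64(46.26), np.float64(2.7)), (45.7, np.float64(45.63), np.float64(2.1)), (45.1, np.float64(45.04), np.float64(2.2)), (44.5, np.float64(44.45), np.float64(2.5)), (43.9, np.float64(43.84), np.float64(2.5)), (43.3, np.float64(43.37), np.float64(4.0)), (42.7, np.float64(43.33), np.float64(8.5)), (42.1, np.float64(43.29), np.float64(12.4))]
14.7583
3 [(49.9, np.float64(49.92), np.float64(0.2)), (49.3, np.float64(49.34), np.float64(-0.2)), (48.7, np.float64(48.85), np.float64(3.0)), (48.1, np.float64(48.18), np.float64(3.9)), (47.5, np.float64(47.46), np.float64(3.5)), (46.9, np.float64(46.82), np.float64(2.8)), (46.3, np.float64(46.24), np.float64(1.2)), (45.7, np.float64(45.65), np.float64(2.0)), (45.1, np.float64(45.06), np.float64(2.0)), (44.5, np.float64(44.46), np.float64(3.0)), (43.9, np.float64(43.86), n
[... 212 characters left out ...]
np.float64(49.31), np.float64(-0.3)), (48.7, np.float64(48.68), np.float64(-0.5)), (48.1, np.float64(48.18), np.float64(1.1)), (47.5, np.float64(47.61), np.float64(1.9)), (46.9, np.float64(46.92), np.float64(1.8)), (46.3, np.float64(46.24), np.float64(2.2)), (45.7, np.float64(45.63), np.float64(2.1)), (45.1, np.float64(45.03), np.float64(1.8)), (44.5, np.float64(44.43), np.float64(2.1)), (43.9, np.float64(43.85), np.float64(1.9)), (43.3, np.float64(43.36), np.float64(3.5)), (42.7, np.float64(43.32), np.float64(7.2)), (42.1, np.float64(43.27), np.float64(12.4))]
25.8917
[[406.97187297 161.92824591]
 [352.43541819 195.96484324]
 [294.27775238 196.09796551]
 [239.59852492 162.34865546]] 27.9833
```

View pics/wrist2.png

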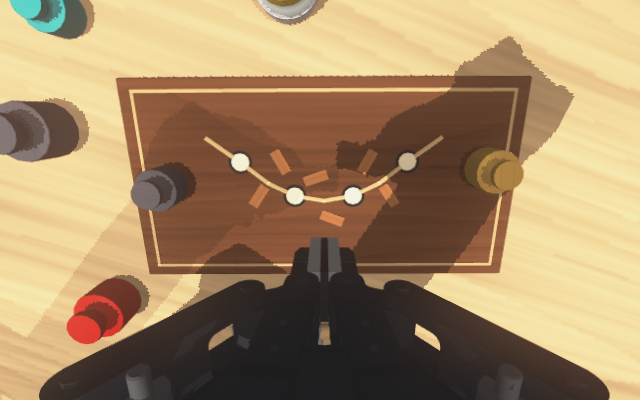

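The panel corners (117,78) and (529,76), and both weights, are where they were. The berries at (407,161), (353,196), (295,196), (240,162) match the flush prediction, and the arm is clear. I'm handing in.

```bash
python3 -c "
from bench import env
print(env.close_job())"
```

```text
the job is handed in; nothing more can be done
None
```

I pressed all four berries flush in order from the brass end to the iron end. The last wrist picture shows the panel and both weights unmoved and the arm clear, and I handed the job in at about 28 s.

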